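# Press home the scale plate's corner studs crosswise

## Task

Secure the weighing plate of the bench scale by pressing its four corner studs down with a fingertip, in the order blue, yellow, green, red. Press each one lightly, just until it is fully home with its cap on its collar, before pressing the next. Do not pick up anything, and leave the test weights and the other things where they stand.

Things in the scene. Friction and masses are not known exactly. Their poses are not given: they have to be found in the camera images.
- scale: Fixed bench scale: grey base, stainless plate 240 mm (its x) by 300 mm (its y); origin under its centre at table height, z up, plate top 75 mm above origin. A push stud stands near each plate corner, 80 mm along x and 100 mm along y from the centre; blue and yellow on one diagonal, green and red on the other; which corner is which changes.
- blue_stud_top (a point): Centre of the top face of the blue push stud: a round flat blue cap, 26 mm across and 8 mm thick, on a thin white stem in a black collar (36 mm across, 4 mm high) on the plate. Cap top is 20 to 22 mm above the plate at the start, 12 mm when fully home (cap resting on its collar). The point moves with the stud.
- blue_stud (a joint): How far the blue stud is pressed straight down, in m: 0 to 0.002 at the start, 0.010 fully home against a hard stop. It slides with a steady friction of about 3 N plus slight damping, has no spring, and stays where it is left.
- yellow_stud_top (a point): Centre of the top face of the yellow push stud: a round flat yellow cap, 26 mm across and 8 mm thick, on a thin white stem in a black collar (36 mm across, 4 mm high) on the plate. Cap top is 20 to 22 mm above the plate at the start, 12 mm when fully home (cap resting on its collar). The point moves with the stud.
- yellow_stud (a joint): How far the yellow stud is pressed straight down, in m: 0 to 0.002 at the start, 0.010 fully home against a hard stop. It slides with a steady friction of about 3 N plus slight damping, has no spring, and stays where it is left.
- green_stud_top (a point): Centre of the top face of the green push stud: a round flat green cap, 26 mm across and 8 mm thick, on a thin white stem in a black collar (36 mm across, 4 mm high) on the plate. Cap top is 20 to 22 mm above the plate at the start, 12 mm when fully home (cap resting on its collar). The point moves with the stud.
- green_stud (a joint): How far the green stud is pressed straight down, in m: 0 to 0.002 at the start, 0.010 fully home against a hard stop. It slides with a steady friction of about 3 N plus slight damping, has no spring, and stays where it is left.
- red_stud_top (a point): Centre of the top face of the red push stud: a round flat red cap, 26 mm across and 8 mm thick, on a thin white stem in a black collar (36 mm across, 4 mm high) on the plate. Cap top is 20 to 22 mm above the plate at the start, 12 mm when fully home (cap resting on its collar). The point moves with the stud.
- red_stud (a joint): How far the red stud is pressed straight down, in m: 0 to 0.002 at the start, 0.010 fully home against a hard stop. It slides with a steady friction of about 3 N plus slight damping, has no spring, and stays where it is left.
- block_weight: Black iron 2 kg test weight standing loose on the middle of the plate: block 50 mm (x) by 95 mm (y), 60 mm high including a bar handle along its y; origin at centre of its underside. Leave alone.
- large_brass_weight: Brass knob weight, about 1 kg, 50 mm diameter, 72 mm high, loose on the table; origin at centre of underside. Leave alone.
- small_brass_weight: Brass knob weight, about 0.5 kg, 38 mm diameter, 64 mm high, loose on the table; origin at centre of underside. Leave alone.
- spray_bottle: White bottle with blue cap, 64 mm diameter, 170 mm high, loose on the table; origin at centre of underside. Leave alone.
- tape_roll: Brown tape roll lying flat, 90 mm diameter, 24 mm high; origin at centre of underside. Leave alone.

How it is judged:
On the way, in this order (a step that is already met when the one before it is completed fails the run):
1. the blue stud is pressed home (value of joint blue_stud above 0.0075 m), for 0.1 s.
2. the yellow stud is pressed home (value of joint yellow_stud above 0.0075 m), for 0.1 s.
3. the green stud is pressed home (value of joint green_stud above 0.0075 m), for 0.1 s.
4. the red stud is pressed home (value of joint red_stud above 0.0075 m), for 0.1 s.
At the end, for the whole second after the job is handed in: All four studs are down by at least 7.5 mm of their 10 mm travel, and each weight, the bottle and the tape roll is within 15 mm of where it started (value of joint each of blue_stud, yellow_stud, green_stud, red_stud above 0.0075 m and distance of each of block_weight, large_brass_weight, small_brass_weight, spray_bottle, tape_roll from where it was at the start of the episode below 0.015 m); the robot touches nothing.
It fails at once if the yellow stud is pressed more than 4 mm before the blue stud is home (7.5 mm) (value of joint yellow_stud above 0.004 m and not (value of joint blue_stud above 0.0075 m)).
It fails at once if the green stud is pressed more than 4 mm before the yellow stud is home (7.5 mm) (value of joint green_stud above 0.004 m and not (value of joint yellow_stud above 0.0075 m)).
It fails at once if the red stud is pressed more than 4 mm before the green stud is home (7.5 mm) (value of joint red_stud above 0.004 m and not (value of joint green_stud above 0.0075 m)).
It fails at once if the fingers push on anything with more than 35 N (contact force between the fingers and anything else above 35 N).
It fails at once if a weight, the bottle or the tape is lifted, carried or shifted by more than 15 mm (distance of any of block_weight, large_brass_weight, small_brass_weight, spray_bottle, tape_roll from where it was at the start of the episode above 0.015 m).
It also fails if it takes over 54 s, if anything falls off the work surface, if the arm or the gripper's body presses on something with over 40 N, if the wrist force passes 120 N, or if a joint passes its speed limit or range.

## Robot

A 6-joint arm with a two-finger parallel gripper is mounted at the origin on the work surface. World frame = base frame: x ahead of the robot, y to its left, z up, the work surface at z = 0. Lengths are in m, angles in rad, forces in N, time in s.
With the tool pointing down it reaches from about 0.35 to 0.975 m from the base axis. Payload 7.1 kg.
Tool frame: the origin (TCP) lies at the very end of the fingers, on their centre line; the grasp point (between the pads) lies 19 mm behind it; z points along the fingers, y is the line along which they close (so a half turn about z gives the same grasp; the last joint's range is limited). The gripper opens to 88 mm and grips with 3 to 60 N. Pads are 20 mm wide; open, the fingers measure 115 mm over their backs; the gripper's body (75 mm by 178 mm) begins 61 mm behind the grasp point.
Start: joints at [1.254, 0.423, 1.63, -0, 1.089, -0.019], TCP at [0.183, 0.597, 0.223] pointing down, gripper open.
Joint ranges: [-3, 3], [-0.9, 2.11], [0.09, 2.58], [-1.31, 4.45], [0.11, 2.69], [-2.54, 2.54]. Speed limits (rad/s): [2.39, 2.39, 3.01, 3.14, 3.14, 3.14].

## Interface

Orientations are given as a unit quaternion [w, x, y, z].
In Python, from station import r, viewer, ticket gives the robot as it stands.
- The arm moves only by the tool servo_tool, never from a script. Its argument "moves" is a list of rows, each an object of numbers: "dx", "dy", "dz": the shift along the tool's x, y, z in units of 30 mm (1.0 is 30 mm); "rx", "ry", "rz": the turn, a rotation vector about the tool's x, y, z in units of 5 degrees (1.0 is 5 degrees); "jaw": the opening, from -1 (shut) to 1 (fully open). In form: [{"dx": .., "dy": .., "dz": .., "rx": .., "ry": .., "rz": .., "jaw": ..}, ...]. A call has 1 to 12 rows; each row shifts and turns the commanded pose from where the row before left it, along the tool's axes as they then stand; what a row does not reach is not made up. A row lasts 1/12 s, in which the tool goes at most 41.7 mm and 7.16 degrees, less where a joint would pass 70% of its speed; a pose out of reach is approached as far as the arm can. A call is refused whole if a number of a shift passes 1 or a number of a turn 1, either way. A call with a gripper value outside its range is refused whole. The fingers move at their own pace and stop on an object; the grip force is fixed at half the most. Time passes only in rows, so rows that do not move let the fingers close. It gives the time, the measured TCP pose, the force, the opening and the grip force at its end, in the units of the state.
- r.read_state(): the state, without advancing time (a new reading comes with each control period).
- viewer.snapshot(name): name is "scene" or "top" or "wrist"; returns a dict with "image" (400x640x3 uint8, red, green, blue), "mtx" (3x3 intrinsics, pixels), "k1" (the pictures are not rectified: a ray, as slopes to the right and down, at radius r is drawn at 1 + k1 r^2 times it, then the intrinsics apply), "extrinsics" (4x4, takes a point from world to camera coordinates). Camera axes: x right, y down, z forward; pixel columns grow to the right and rows downward; lengths in m; the calibration is good to about 2 mm. A picture is of the moment at which its call begins. There is no depth.
- ticket.finish_job(): hands the job in; it is judged then, once.
The state is a dict: "time_s": time; "joint_pos": joint angles; "qvel": joint speeds; "joint_torque": joint torques, N m; "ee_pos": TCP position; "orientation": TCP orientation; "contact_force": force on the tool from outside, world axes, zero at the start; "ft_torque": the same for the moment, N m; "gripper_width": finger opening in m; "gripper_force": force on a finger pad.
Only numpy, scipy, OpenCV 4.12 (cv2) and the standard library are available. Lean on these libraries where they do the work, as an engineer would, in place of code of your own. Each camera call takes 0.05 s, during which the arm holds its last target. There are 200 camera calls.

## Working session

There is one attempt and no reset: what is moved stays moved. The work goes in short steps, Python scripts to look and compute and a tool call to move; the robot and the scene stay as the last step left them, time stands still between calls to the robot, and variables do not carry over. Pictures are saved under pics/ and viewed, at most 10 in all, crops included, and the job is handed in when it is done.

Besides the shell and the picture viewer there is one more tool, called after "Call:" as name([rows], argument=value, ...), one row to a line, values as JSON. servo_tool: Moves the arm, as the interface text tells. Its arguments: {"type":"object","properties":{"moves":{"type":"array"}},"required":["moves"]}

```bash
ls; mkdir -p pics; python3 - <<'E'
from station import r, viewer
import cv2,numpy as np,pickle
S={}
for n in("scene","top"):
    s=viewer.snapshot(n);S[n]=s
    cv2.imwrite(f"pics/{n}0.png",s["image"][:,:,::-1]);print(n,s["mtx"],s["k1"],s["extrinsics"])
pickle.dump(S,open("s0.pkl","wb"))
print(r.read_state())
E
```

```text
pics
scene [[416.35110006   0.         314.94603529]
 [  0.         416.35110006 193.32678752]
 [  0.           0.           1.        ]] -0.008457750909517997 [[-3.85847827e-01  9.22562396e-01 -2.81811628e-04  2.25961149e-01]
 [ 5.31665417e-01  2.22111392e-01 -8.17311700e-01 -2.35969452e-01]
 [-7.53958447e-01 -3.15507773e-01 -5.76195719e-01  1.45285887e+00]
 [ 0.00000000e+00  0.00000000e+00  0.00000000e+00  1.00000000e+00]]
top [[428.1113813    0.         324.44987884]
 [  0.         428.1113813  202.30602342]
 [  0.           0.           1.        ]] -0.08696579447490423 [[ 0.01217667 -0.99974211 -0.0191689   0.01309385]
 [-0.99664461 -0.01058273 -0.08116354  0.56295875]
 [ 0.08093975  0.02009289 -0.99651645  1.24905907]
 [ 0.          0.          0.          1.        ]]
{'time_s': 0.1, 'joint_pos': array([ 1.25398985e+00,  4.23771985e-01,  1.63058703e+00, -1.21885462e-05,
        1.08859341e+00, -1.89907135e-02]), 'qvel': array([ 0.00081372, -0.00247353, -0.00373783,  0.00102276, -0.00309337,
       -0.00056389]), 'joint_torque': array([ 3.02310773e-04, -5.45615602e+01, -2.74326217e+01,  6.44551660e-02,
        1.87890191e-02, -9.62443565e-07]), 'ee_pos': array([0.18321613, 0.5970306 , 0.22198514]), 'orientation': array([-1.08294058e-04,  1.48355357e-01,  9.88933883e-01, -6.71223219e-04]), 'contact_force': array([-0.60547109, -0.15687014, -0.89285491]), 'ft_torque': array([-0.02205627, -0.04137228, -0.02869026]), 'gripper_force': 0.0, 'gripper_width': 0.08779066322656086}
```

View pics/top0.png

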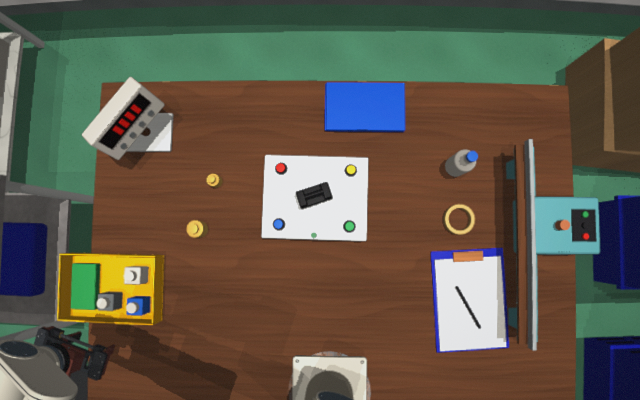

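View pics/scene0.png

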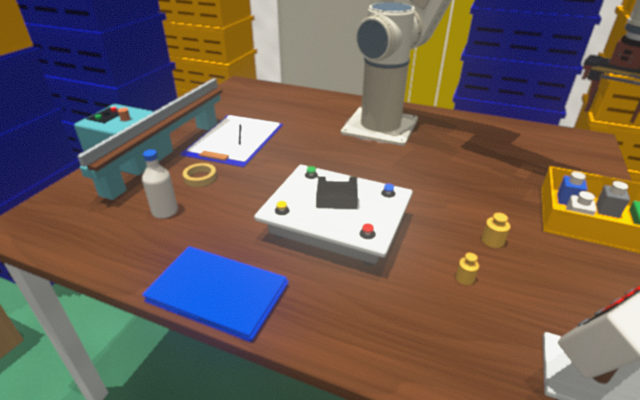

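The top view shows blue at (279,224), red (281,168), yellow (351,170) and green (349,226). In the scene view they are at blue (389,189), yellow (282,208), green (311,172) and red (368,230). Next I'll find the cap centroids and fit the scale pose.

```bash
cat > h.py <<'E'
import numpy as np,cv2
from scipy.optimize import least_squares
def proj(s,P):
    p=np.atleast_2d(P)@s["extrinsics"][:3,:3].T+s["extrinsics"][:3,3]
    q=p[:,:2]/p[:,2:]; q=q*(1+s["k1"]*(q**2).sum(1,keepdims=True))
    return q@np.diag(np.diag(s["mtx"])[:2])+s["mtx"][:2,2]
HUE=dict(blue=(105,125),yellow=(24,36),green=(45,85),red=(172,8))
def blob(s,c,near,R=11):
    h,S,V=cv2.split(cv2.cvtColor(s["image"],cv2.COLOR_RGB2HSV)); a,b=HUE[c]
    m=((h>=a)&(h<=b)) if a<b else ((h>=a)|(h<=b))
    yy,xx=np.mgrid[:400,:640]; m&=(S>110)&(V>60)&(np.hypot(xx-near[0],yy-near[1])<R)
    return np.array([xx[m].mean(),yy[m].mean()]),m.sum()
E
python3 - <<'E'
from h import *
import pickle
S=pickle.load(open("s0.pkl","rb"))
g={"top":dict(blue=(279,224),yellow=(351,170),green=(349,226),red=(281,168)),"scene":dict(blue=(389,189),yellow=(282,208),green=(311,172),red=(368,230))}
C=list(HUE)
B={n:{c:blob(S[n],c,g[n][c]) for c in C} for n in g}
for n in B: print(n,{c:(v[0].round(1),v[1]) for c,v in B[n].items()})
obs={n:np.array([B[n][c][0] for c in C]) for n in B}
for c in range(4):
    f=lambda p:np.r_[proj(S["top"],p)[0]-obs["top"][c],proj(S["scene"],p)[0]-obs["scene"][c]]
    o=least_squares(f,[.5,0,.09]);print(C[c],o.x.round(4),o.fun.round(2))
# joint fit: signs from layout
for sg in [np.array([[-1,1],[1,-1],[-1,-1],[1,1]]),np.array([[-1,-1],[1,1],[1,-1],[-1,1]])]:
    def P(q):
        c,s=np.cos(q[2]),np.sin(q[2]);d=sg*[.08,.1]
        return np.c_[q[0]+c*d[:,0]-s*d[:,1],q[1]+s*d[:,0]+c*d[:,1],np.full(4,.092)]
    f=lambda q:np.r_[(proj(S["top"],P(q)+[0,0,0])-obs["top"]-q[3:5]).ravel(),(proj(S["scene"],P(q))-obs["scene"]-q[5:7]).ravel(),q[3:]*1.]
    o=least_squares(f,[.5,0,0,0,0,0,0]);print(o.cost,o.x.round(4));print(P(o.x).round(4))
E
```

```text
top {'blue': (array([278. , 223.6]), np.int64(76)), 'yellow': (array([350.5, 169.3]), np.int64(75)), 'green': (array([349.1, 225.9]), np.int64(71)), 'red': (array([280.3, 167.5]), np.int64(75))}
scene {'blue': (array([388.6, 187.2]), np.int64(51)), 'yellow': (array([281.2, 203.7]), np.int64(47)), 'green': (array([311., 169.]), np.int64(33)), 'red': (array([367.6, 227.7]), np.int64(73))}
blue [0.4954 0.1491 0.0918] [-0.45  0.11 -0.38  0.01]
yellow [ 0.6513 -0.0541  0.092 ] [-0.15  0.07 -0.13 -0.01]
green [ 0.4914 -0.0508  0.0919] [-0.28  0.11 -0.27 -0.01]
red [0.6548 0.1462 0.0899] [-0.47  0.13 -0.35  0.  ]
0.32980907883894456 [ 0.5737  0.0477 -0.0199 -0.3336 -0.0764 -0.2151 -0.0704]
[[ 0.4957  0.1493  0.092 ]
 [ 0.6517 -0.0538  0.092 ]
 [ 0.4917 -0.0506  0.092 ]
 [ 0.6557  0.1461  0.092 ]]
396.8440337769257 [ 0.573   0.0511 -1.5566 -1.3139  0.1812  0.24    0.5079]
[[ 0.4719  0.1297  0.092 ]
 [ 0.6741 -0.0275  0.092 ]
 [ 0.4741 -0.0303  0.092 ]
 [ 0.6719  0.1325  0.092 ]]
```

Call:
servo_tool([
  {"dx": -0.72, "dy": -0.56, "jaw": -1},
  {"dx": -0.72, "dy": -0.56, "jaw": -1},
  {"dx": -0.72, "dy": -0.56, "jaw": -1},
  {"dx": -0.72, "dy": -0.56, "jaw": -1},
  {"dx": -0.72, "dy": -0.56, "jaw": -1},
  {"dx": -0.72, "dy": -0.56, "jaw": -1},
  {"dx": -0.72, "dy": -0.56, "jaw": -1},
  {"dx": -0.72, "dy": -0.56, "jaw": -1},
  {"dx": -0.72, "dy": -0.56, "jaw": -1},
  {"dx": -0.72, "dy": -0.56, "jaw": -1},
  {"dx": -0.72, "dy": -0.56, "jaw": -1},
  {"dx": -0.72, "dy": -0.56, "jaw": -1},
])

```text
schema error: expected keys dx, dy, dz, rx, ry, rz, jaw
```

Call:
servo_tool([
  {"dx": -0.72, "dy": -0.56, "jaw": -1},
  {"dx": -0.72, "dy": -0.56, "jaw": -1},
  {"dx": -0.72, "dy": -0.56, "jaw": -1},
  {"dx": -0.72, "dy": -0.56, "jaw": -1},
  {"dx": -0.72, "dy": -0.56, "jaw": -1},
  {"dx": -0.5, "dy": -0.4, "dz": 0.4, "jaw": -1},
  {"dx": -0.3, "dy": -0.2, "dz": 0.5, "jaw": -1},
  {"dz": 0.5, "jaw": -1},
  {"dz": 0.4, "jaw": -1},
  {"jaw": -1},
  {"jaw": -1},
  {"jaw": -1},
])

```text
schema error: expected keys dx, dy, dz, rx, ry, rz, jaw
```

```bash
cat > w.py <<'E'
import sys,numpy as np,cv2
from station import r
from scipy.spatial.transform import Rotation as Ro
T=dict(blue=(.4955,.1492),yellow=(.6515,-.054),green=(.4915,-.0507),red=(.655,.1462))
s=r.read_state();q=s["orientation"];A=Ro.from_quat(q[[1,2,3,0]]).as_matrix();p=s["ee_pos"]
print(s["time_s"],p.round(4),"F",s["contact_force"].round(2),"w",round(s["gripper_width"],4),"tilt",A[:,2].round(4))
c=sys.argv[1];d=np.r_[T[c],float(sys.argv[2])]-p
print(c,"units",(A.T@d/.03).round(2))
E
python3 w.py blue .115; python3 - <<'E'
from station import viewer
import cv2
for n in("scene","wrist"): cv2.imwrite(f"pics/{n}1.png",viewer.snapshot(n)["image"][:,:,::-1])
E
```

```text
0.1 [0.1832 0.597  0.222 ] F [-0.61 -0.16 -0.89] w 0.0878 tilt [-4.0e-04 -1.3e-03 -1.0e+00]
blue units [-14.33 -11.21   3.58]
```

View pics/wrist1.png

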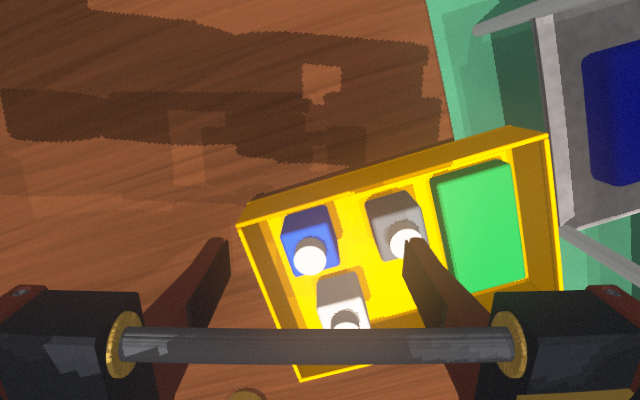

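The call was refused because every key is required, so the arm hasn't moved. The wrist view shows only the yellow bin between the open fingers.

Call:
servo_tool([
  {"dx": -0.72, "dy": -0.56, "dz": 0, "rx": 0, "ry": 0, "rz": 0, "jaw": -1},
  {"dx": -0.72, "dy": -0.56, "dz": 0, "rx": 0, "ry": 0, "rz": 0, "jaw": -1},
  {"dx": -0.72, "dy": -0.56, "dz": 0, "rx": 0, "ry": 0, "rz": 0, "jaw": -1},
  {"dx": -0.72, "dy": -0.56, "dz": 0, "rx": 0, "ry": 0, "rz": 0, "jaw": -1},
  {"dx": -0.72, "dy": -0.56, "dz": 0, "rx": 0, "ry": 0, "rz": 0, "jaw": -1},
  {"dx": -0.72, "dy": -0.56, "dz": 0, "rx": 0, "ry": 0, "rz": 0, "jaw": -1},
  {"dx": -0.72, "dy": -0.56, "dz": 0, "rx": 0, "ry": 0, "rz": 0, "jaw": -1},
  {"dx": -0.72, "dy": -0.56, "dz": 0, "rx": 0, "ry": 0, "rz": 0, "jaw": -1},
  {"dx": -0.72, "dy": -0.56, "dz": 0, "rx": 0, "ry": 0, "rz": 0, "jaw": -1},
  {"dx": -0.72, "dy": -0.56, "dz": 0, "rx": 0, "ry": 0, "rz": 0, "jaw": -1},
  {"dx": -0.72, "dy": -0.56, "dz": 0, "rx": 0, "ry": 0, "rz": 0, "jaw": -1},
  {"dx": -0.72, "dy": -0.56, "dz": 0, "rx": 0, "ry": 0, "rz": 0, "jaw": -1},
])

```text
time_s: 1.2
ee_pos: [0.3725, 0.3275, 0.2227]
orientation: [-0.0, 0.148, 0.989, -0.0]
contact_force: [0.1, 0.8, 0.4]
gripper_width: 0.0116
gripper_force: 0.0
```

Call:
servo_tool([
  {"dx": -0.72, "dy": -0.56, "dz": 0, "rx": 0, "ry": 0, "rz": 0, "jaw": -1},
  {"dx": -0.72, "dy": -0.56, "dz": 0, "rx": 0, "ry": 0, "rz": 0, "jaw": -1},
  {"dx": -0.72, "dy": -0.56, "dz": 0, "rx": 0, "ry": 0, "rz": 0, "jaw": -1},
  {"dx": -0.72, "dy": -0.56, "dz": 0, "rx": 0, "ry": 0, "rz": 0, "jaw": -1},
  {"dx": -0.72, "dy": -0.56, "dz": 0, "rx": 0, "ry": 0, "rz": 0, "jaw": -1},
  {"dx": -0.72, "dy": -0.56, "dz": 0, "rx": 0, "ry": 0, "rz": 0, "jaw": -1},
  {"dx": -0.7, "dy": -0.56, "dz": 0.3, "rx": 0, "ry": 0, "rz": 0, "jaw": -1},
  {"dx": -0.4, "dy": -0.4, "dz": 0.5, "rx": 0, "ry": 0, "rz": 0, "jaw": -1},
  {"dx": -0.2, "dy": -0.2, "dz": 0.5, "rx": 0, "ry": 0, "rz": 0, "jaw": -1},
  {"dx": 0, "dy": 0, "dz": 0.5, "rx": 0, "ry": 0, "rz": 0, "jaw": -1},
  {"dx": 0, "dy": 0, "dz": 0, "rx": 0, "ry": 0, "rz": 0, "jaw": -1},
  {"dx": 0, "dy": 0, "dz": 0, "rx": 0, "ry": 0, "rz": 0, "jaw": -1},
])

```text
time_s: 2.2
ee_pos: [0.4928, 0.1494, 0.1682]
orientation: [-0.001, 0.149, 0.989, -0.0]
contact_force: [1.0, 0.8, -0.9]
gripper_width: 0.0005
gripper_force: 0.0
```

```bash
python3 w.py blue .115; python3 - <<'E'
from station import viewer
import cv2
for n in("scene","wrist"): cv2.imwrite(f"pics/{n}2.png",viewer.snapshot(n)["image"][:,:,::-1])
E
```

```text
2.2 [0.4928 0.1494 0.1682] F [ 0.97  0.81 -0.86] w 0.0005 tilt [-2.e-03 -5.e-04 -1.e+00]
blue units [-0.09  0.02  1.77]
```

View pics/wrist2.png

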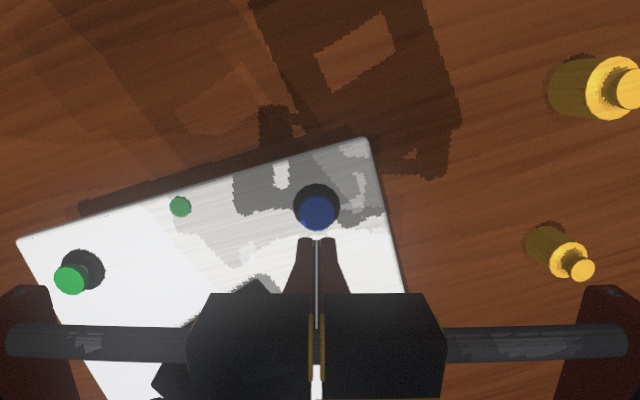

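The wrist view shows the shut fingertips (about (317,240)) in line with the blue cap at (317,212). I'll descend in small steps.

Call:
servo_tool([
  {"dx": -0.09, "dy": 0, "dz": 0.5, "rx": 0, "ry": 0, "rz": 0, "jaw": -1},
  {"dx": 0, "dy": 0, "dz": 0.6, "rx": 0, "ry": 0, "rz": 0, "jaw": -1},
  {"dx": 0, "dy": 0, "dz": 0.6, "rx": 0, "ry": 0, "rz": 0, "jaw": -1},
  {"dx": 0, "dy": 0, "dz": 0.4, "rx": 0, "ry": 0, "rz": 0, "jaw": -1},
  {"dx": 0, "dy": 0, "dz": 0, "rx": 0, "ry": 0, "rz": 0, "jaw": -1},
  {"dx": 0, "dy": 0, "dz": 0, "rx": 0, "ry": 0, "rz": 0, "jaw": -1},
  {"dx": 0, "dy": 0, "dz": 0, "rx": 0, "ry": 0, "rz": 0, "jaw": -1},
])

```text
time_s: 2.88
ee_pos: [0.4968, 0.1493, 0.1069]
orientation: [0.001, 0.148, 0.989, 0.0]
contact_force: [-0.1, 0.2, -0.3]
gripper_width: 0.0008
gripper_force: 0.0
```

```bash
python3 w.py blue .087; python3 - <<'E'
from station import viewer
import cv2
I=viewer.snapshot("scene")["image"][:,:,::-1]
cv2.imwrite("pics/scene3.png",cv2.resize(I[110:260,240:440],None,fx=4,fy=4,interpolation=2))
E
```

```text
2.8833 [0.4968 0.1493 0.1069] F [-0.1   0.17 -0.26] w 0.0008 tilt [ 1.8e-03  5.0e-04 -1.0e+00]
blue units [ 0.04 -0.02  0.66]
```

View pics/scene3.png

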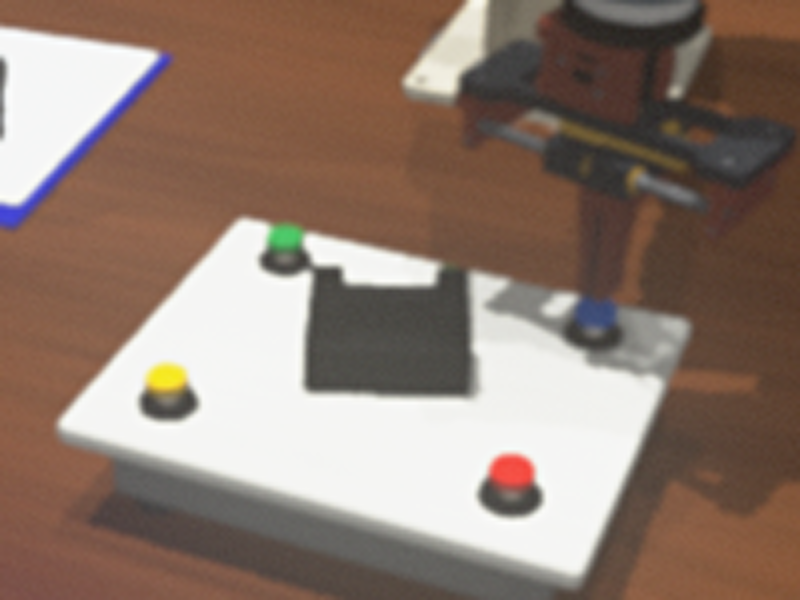

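The fingertip sits just above the blue cap, at crop (597,300). I'll press slowly now.

Call:
servo_tool([
  {"dx": 0, "dy": 0, "dz": 0.15, "rx": 0, "ry": 0, "rz": 0, "jaw": -1},
  {"dx": 0, "dy": 0, "dz": 0.1, "rx": 0, "ry": 0, "rz": 0, "jaw": -1},
  {"dx": 0, "dy": 0, "dz": 0.05, "rx": 0, "ry": 0, "rz": 0, "jaw": -1},
  {"dx": 0, "dy": 0, "dz": 0.05, "rx": 0, "ry": 0, "rz": 0, "jaw": -1},
  {"dx": 0, "dy": 0, "dz": 0.05, "rx": 0, "ry": 0, "rz": 0, "jaw": -1},
  {"dx": 0, "dy": 0, "dz": 0.05, "rx": 0, "ry": 0, "rz": 0, "jaw": -1},
  {"dx": 0, "dy": 0, "dz": 0.05, "rx": 0, "ry": 0, "rz": 0, "jaw": -1},
  {"dx": 0, "dy": 0, "dz": 0.05, "rx": 0, "ry": 0, "rz": 0, "jaw": -1},
  {"dx": 0, "dy": 0, "dz": 0, "rx": 0, "ry": 0, "rz": 0, "jaw": -1},
])

```text
time_s: 3.68
ee_pos: [0.4959, 0.1488, 0.0889]
orientation: [-0.0, 0.148, 0.989, -0.0]
contact_force: [-0.7, 1.1, -0.3]
gripper_width: 0.0007
gripper_force: 0.0
```

Call:
servo_tool([
  {"dx": 0, "dy": 0, "dz": 0.03, "rx": 0, "ry": 0, "rz": 0, "jaw": -1},
  {"dx": 0, "dy": 0, "dz": 0.03, "rx": 0, "ry": 0, "rz": 0, "jaw": -1},
])

```text
time_s: 3.85
ee_pos: [0.496, 0.1488, 0.0873]
orientation: [-0.0, 0.148, 0.989, -0.0]
contact_force: [-0.7, -0.2, 4.1]
gripper_width: 0.0003
gripper_force: 2.1
```

Call:
servo_tool([
  {"dx": 0, "dy": 0, "dz": 0.02, "rx": 0, "ry": 0, "rz": 0, "jaw": -1},
  {"dx": 0, "dy": 0, "dz": 0.02, "rx": 0, "ry": 0, "rz": 0, "jaw": -1},
])

```text
time_s: 4.02
ee_pos: [0.4961, 0.1488, 0.087]
orientation: [0.0, 0.148, 0.989, 0.0]
contact_force: [-5.6, -1.3, 19.9]
gripper_width: 0.0007
gripper_force: 9.9
```

```bash
python3 - <<'E'
from station import viewer
import cv2
I=viewer.snapshot("scene")["image"][:,:,::-1]
cv2.imwrite("pics/scene4.png",cv2.resize(I[160:210,350:430],None,fx=8,fy=8,interpolation=2))
E
```

```text
(no output)
```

View pics/scene4.png

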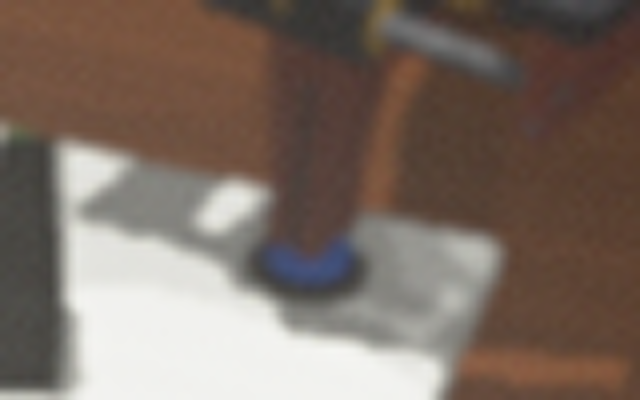

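Blue is home: the cap at (305,262) sits on its collar, at z 0.087 with 20 N. I'll lift off and go to yellow.

Call:
servo_tool([
  {"dx": 0, "dy": 0, "dz": -0.3, "rx": 0, "ry": 0, "rz": 0, "jaw": -1},
  {"dx": 0, "dy": 0, "dz": -0.8, "rx": 0, "ry": 0, "rz": 0, "jaw": -1},
  {"dx": 0, "dy": 0, "dz": -0.8, "rx": 0, "ry": 0, "rz": 0, "jaw": -1},
  {"dx": 0, "dy": 0, "dz": -0.8, "rx": 0, "ry": 0, "rz": 0, "jaw": -1},
  {"dx": 0, "dy": 0, "dz": 0, "rx": 0, "ry": 0, "rz": 0, "jaw": -1},
])

```text
time_s: 4.48
ee_pos: [0.4986, 0.1495, 0.1713]
orientation: [0.003, 0.148, 0.989, 0.001]
contact_force: [0.6, 1.0, 0.3]
gripper_width: 0.0004
gripper_force: 0.0
```

Call:
servo_tool([
  {"dx": -0.69, "dy": -0.5, "dz": 0, "rx": 0, "ry": 0, "rz": 0, "jaw": -1},
  {"dx": -0.69, "dy": -0.5, "dz": 0, "rx": 0, "ry": 0, "rz": 0, "jaw": -1},
  {"dx": -0.69, "dy": -0.5, "dz": 0, "rx": 0, "ry": 0, "rz": 0, "jaw": -1},
  {"dx": -0.69, "dy": -0.5, "dz": 0, "rx": 0, "ry": 0, "rz": 0, "jaw": -1},
  {"dx": -0.69, "dy": -0.5, "dz": 0, "rx": 0, "ry": 0, "rz": 0, "jaw": -1},
  {"dx": -0.69, "dy": -0.5, "dz": 0, "rx": 0, "ry": 0, "rz": 0, "jaw": -1},
  {"dx": -0.69, "dy": -0.5, "dz": 0, "rx": 0, "ry": 0, "rz": 0, "jaw": -1},
  {"dx": -0.69, "dy": -0.5, "dz": 0, "rx": 0, "ry": 0, "rz": 0, "jaw": -1},
  {"dx": -0.69, "dy": -0.5, "dz": 0, "rx": 0, "ry": 0, "rz": 0, "jaw": -1},
  {"dx": -0.69, "dy": -0.5, "dz": 0, "rx": 0, "ry": 0, "rz": 0, "jaw": -1},
  {"dx": 0, "dy": 0, "dz": 0, "rx": 0, "ry": 0, "rz": 0, "jaw": -1},
  {"dx": 0, "dy": 0, "dz": 0, "rx": 0, "ry": 0, "rz": 0, "jaw": -1},
])

```text
time_s: 5.48
ee_pos: [0.6498, -0.0563, 0.166]
orientation: [-0.001, 0.149, 0.989, 0.0]
contact_force: [0.4, 0.9, 0.5]
gripper_width: 0.0003
gripper_force: 0.0
```

Call:
servo_tool([
  {"dx": 0, "dy": 0, "dz": 0, "rx": 0, "ry": 0, "rz": 0, "jaw": -1},
  {"dx": 0, "dy": 0, "dz": 0, "rx": 0, "ry": 0, "rz": 0, "jaw": -1},
])

```text
time_s: 5.65
ee_pos: [0.6489, -0.0545, 0.1666]
orientation: [-0.001, 0.148, 0.989, 0.0]
contact_force: [-0.7, -0.4, -0.0]
gripper_width: 0.0004
gripper_force: 0.0
```

```bash
python3 w.py yellow .103
```

```text
5.65 [ 0.6489 -0.0545  0.1666] F [-0.67 -0.35 -0.03] w 0.0004 tilt [-1.3e-03  3.0e-04 -1.0e+00]
yellow units [-0.08  0.04  2.12]
```

Call:
servo_tool([
  {"dx": -0.08, "dy": 0.03, "dz": 0.5, "rx": 0, "ry": 0, "rz": 0, "jaw": -1},
  {"dx": 0, "dy": 0, "dz": 0.6, "rx": 0, "ry": 0, "rz": 0, "jaw": -1},
  {"dx": 0, "dy": 0, "dz": 0.6, "rx": 0, "ry": 0, "rz": 0, "jaw": -1},
  {"dx": 0, "dy": 0, "dz": 0.3, "rx": 0, "ry": 0, "rz": 0, "jaw": -1},
  {"dx": 0, "dy": 0, "dz": 0.1, "rx": 0, "ry": 0, "rz": 0, "jaw": -1},
  {"dx": 0, "dy": 0, "dz": 0, "rx": 0, "ry": 0, "rz": 0, "jaw": -1},
  {"dx": 0, "dy": 0, "dz": 0, "rx": 0, "ry": 0, "rz": 0, "jaw": -1},
  {"dx": 0, "dy": 0, "dz": 0, "rx": 0, "ry": 0, "rz": 0, "jaw": -1},
])

```text
time_s: 6.32
ee_pos: [0.6531, -0.0551, 0.1051]
orientation: [0.001, 0.148, 0.989, 0.0]
contact_force: [0.3, -0.6, 0.3]
gripper_width: 0.0005
gripper_force: 0.0
```

Call:
servo_tool([
  {"dx": 0, "dy": 0, "dz": 0.05, "rx": 0, "ry": 0, "rz": 0, "jaw": -1},
  {"dx": 0, "dy": 0, "dz": 0.05, "rx": 0, "ry": 0, "rz": 0, "jaw": -1},
  {"dx": 0, "dy": 0, "dz": 0.05, "rx": 0, "ry": 0, "rz": 0, "jaw": -1},
  {"dx": 0, "dy": 0, "dz": 0.05, "rx": 0, "ry": 0, "rz": 0, "jaw": -1},
  {"dx": 0, "dy": 0, "dz": 0, "rx": 0, "ry": 0, "rz": 0, "jaw": -1},
])

```text
time_s: 6.73
ee_pos: [0.6522, -0.0552, 0.0979]
orientation: [-0.0, 0.148, 0.989, -0.0]
contact_force: [0.0, -0.2, 0.1]
gripper_width: 0.0006
gripper_force: 0.0
```

Need about 9.5 mm more.

Call:
servo_tool([
  {"dx": 0, "dy": 0, "dz": 0.05, "rx": 0, "ry": 0, "rz": 0, "jaw": -1},
  {"dx": 0, "dy": 0, "dz": 0.05, "rx": 0, "ry": 0, "rz": 0, "jaw": -1},
  {"dx": 0, "dy": 0, "dz": 0.05, "rx": 0, "ry": 0, "rz": 0, "jaw": -1},
  {"dx": 0, "dy": 0, "dz": 0.05, "rx": 0, "ry": 0, "rz": 0, "jaw": -1},
  {"dx": 0, "dy": 0, "dz": 0.04, "rx": 0, "ry": 0, "rz": 0, "jaw": -1},
  {"dx": 0, "dy": 0, "dz": 0.04, "rx": 0, "ry": 0, "rz": 0, "jaw": -1},
  {"dx": 0, "dy": 0, "dz": 0.03, "rx": 0, "ry": 0, "rz": 0, "jaw": -1},
  {"dx": 0, "dy": 0, "dz": 0, "rx": 0, "ry": 0, "rz": 0, "jaw": -1},
])

```text
time_s: 7.4
ee_pos: [0.6525, -0.0552, 0.0887]
orientation: [0.0, 0.148, 0.989, -0.0]
contact_force: [0.0, 0.4, 1.5]
gripper_width: 0.0006
gripper_force: 0.5
```

Call:
servo_tool([
  {"dx": 0, "dy": 0, "dz": 0.03, "rx": 0, "ry": 0, "rz": 0, "jaw": -1},
  {"dx": 0, "dy": 0, "dz": 0.02, "rx": 0, "ry": 0, "rz": 0, "jaw": -1},
  {"dx": 0, "dy": 0, "dz": 0, "rx": 0, "ry": 0, "rz": 0, "jaw": -1},
])

```text
time_s: 7.65
ee_pos: [0.6525, -0.0552, 0.0874]
orientation: [0.0, 0.148, 0.989, -0.0]
contact_force: [0.1, 0.2, 3.7]
gripper_width: 0.0006
gripper_force: 1.1
```

Call:
servo_tool([
  {"dx": 0, "dy": 0, "dz": 0.02, "rx": 0, "ry": 0, "rz": 0, "jaw": -1},
  {"dx": 0, "dy": 0, "dz": 0, "rx": 0, "ry": 0, "rz": 0, "jaw": -1},
])

```text
time_s: 7.82
ee_pos: [0.6526, -0.0552, 0.0873]
orientation: [0.0, 0.148, 0.989, -0.0]
contact_force: [-1.1, -1.0, 6.3]
gripper_width: 0.0005
gripper_force: 3.1
```

Yellow has reached its hard stop. Now to green.

Call:
servo_tool([
  {"dx": 0, "dy": 0, "dz": -0.3, "rx": 0, "ry": 0, "rz": 0, "jaw": -1},
  {"dx": 0, "dy": 0, "dz": -0.8, "rx": 0, "ry": 0, "rz": 0, "jaw": -1},
  {"dx": 0, "dy": 0, "dz": -0.8, "rx": 0, "ry": 0, "rz": 0, "jaw": -1},
  {"dx": 0, "dy": 0, "dz": -0.7, "rx": 0, "ry": 0, "rz": 0, "jaw": -1},
  {"dx": 0, "dy": 0, "dz": 0, "rx": 0, "ry": 0, "rz": 0, "jaw": -1},
])

```text
time_s: 8.23
ee_pos: [0.6549, -0.0554, 0.1695]
orientation: [0.003, 0.148, 0.989, 0.0]
contact_force: [0.7, 0.0, 0.4]
gripper_width: 0.0006
gripper_force: 0.0
```

Call:
servo_tool([
  {"dx": 0.65, "dy": -0.18, "dz": 0, "rx": 0, "ry": 0, "rz": 0, "jaw": -1},
  {"dx": 0.65, "dy": -0.18, "dz": 0, "rx": 0, "ry": 0, "rz": 0, "jaw": -1},
  {"dx": 0.65, "dy": -0.18, "dz": 0, "rx": 0, "ry": 0, "rz": 0, "jaw": -1},
  {"dx": 0.65, "dy": -0.18, "dz": 0, "rx": 0, "ry": 0, "rz": 0, "jaw": -1},
  {"dx": 0.65, "dy": -0.18, "dz": 0, "rx": 0, "ry": 0, "rz": 0, "jaw": -1},
  {"dx": 0.65, "dy": -0.18, "dz": 0, "rx": 0, "ry": 0, "rz": 0, "jaw": -1},
  {"dx": 0.65, "dy": -0.18, "dz": 0, "rx": 0, "ry": 0, "rz": 0, "jaw": -1},
  {"dx": 0.65, "dy": -0.18, "dz": 0, "rx": 0, "ry": 0, "rz": 0, "jaw": -1},
  {"dx": 0, "dy": 0, "dz": 0, "rx": 0, "ry": 0, "rz": 0, "jaw": -1},
  {"dx": 0, "dy": 0, "dz": 0, "rx": 0, "ry": 0, "rz": 0, "jaw": -1},
  {"dx": 0, "dy": 0, "dz": 0, "rx": 0, "ry": 0, "rz": 0, "jaw": -1},
  {"dx": 0, "dy": 0, "dz": 0, "rx": 0, "ry": 0, "rz": 0, "jaw": -1},
])

```text
time_s: 9.23
ee_pos: [0.4919, -0.0508, 0.1648]
orientation: [0.0, 0.148, 0.989, 0.0]
contact_force: [-0.0, 0.4, -0.4]
gripper_width: 0.0003
gripper_force: 0.0
```

```bash
python3 w.py green .103; python3 - <<'E'
from station import viewer
import cv2
I=viewer.snapshot("scene")["image"][:,:,::-1]
cv2.imwrite("pics/scene5.png",cv2.resize(I[110:260,240:440],None,fx=4,fy=4,interpolation=2))
E
```

```text
9.2333 [ 0.4919 -0.0508  0.1648] F [-0.03  0.44 -0.42] w 0.0003 tilt [ 1.e-03 -1.e-04 -1.e+00]
green units [ 0.01 -0.    2.06]
```

View pics/scene5.png

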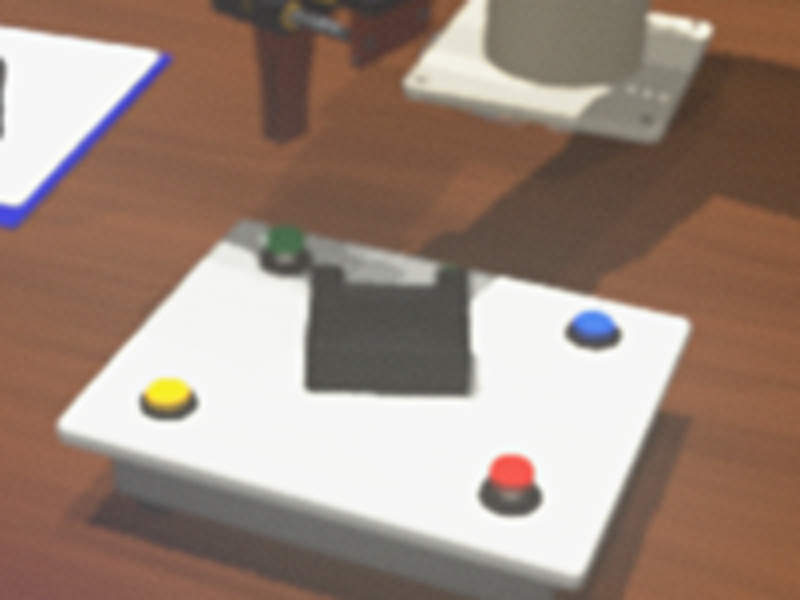

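Blue (593,327) and yellow (168,393) sit on their collars, and the block hasn't moved. The fingers are above green.

Call:
servo_tool([
  {"dx": 0, "dy": 0, "dz": 0.5, "rx": 0, "ry": 0, "rz": 0, "jaw": -1},
  {"dx": 0, "dy": 0, "dz": 0.6, "rx": 0, "ry": 0, "rz": 0, "jaw": -1},
  {"dx": 0, "dy": 0, "dz": 0.6, "rx": 0, "ry": 0, "rz": 0, "jaw": -1},
  {"dx": 0, "dy": 0, "dz": 0.3, "rx": 0, "ry": 0, "rz": 0, "jaw": -1},
  {"dx": 0, "dy": 0, "dz": 0, "rx": 0, "ry": 0, "rz": 0, "jaw": -1},
  {"dx": 0, "dy": 0, "dz": 0, "rx": 0, "ry": 0, "rz": 0, "jaw": -1},
  {"dx": 0, "dy": 0, "dz": 0, "rx": 0, "ry": 0, "rz": 0, "jaw": -1},
])

```text
time_s: 9.87
ee_pos: [0.4914, -0.0508, 0.1054]
orientation: [0.0, 0.148, 0.989, 0.0]
contact_force: [-0.1, -0.2, -0.2]
gripper_width: 0.0004
gripper_force: 0.0
```

Call:
servo_tool([
  {"dx": 0, "dy": 0, "dz": 0.05, "rx": 0, "ry": 0, "rz": 0, "jaw": -1},
  {"dx": 0, "dy": 0, "dz": 0.05, "rx": 0, "ry": 0, "rz": 0, "jaw": -1},
  {"dx": 0, "dy": 0, "dz": 0.05, "rx": 0, "ry": 0, "rz": 0, "jaw": -1},
  {"dx": 0, "dy": 0, "dz": 0.05, "rx": 0, "ry": 0, "rz": 0, "jaw": -1},
  {"dx": 0, "dy": 0, "dz": 0.05, "rx": 0, "ry": 0, "rz": 0, "jaw": -1},
  {"dx": 0, "dy": 0, "dz": 0.05, "rx": 0, "ry": 0, "rz": 0, "jaw": -1},
  {"dx": 0, "dy": 0, "dz": 0.05, "rx": 0, "ry": 0, "rz": 0, "jaw": -1},
  {"dx": 0, "dy": 0, "dz": 0.05, "rx": 0, "ry": 0, "rz": 0, "jaw": -1},
  {"dx": 0, "dy": 0, "dz": 0, "rx": 0, "ry": 0, "rz": 0, "jaw": -1},
])

```text
time_s: 10.62
ee_pos: [0.4906, -0.0507, 0.0926]
orientation: [-0.0, 0.148, 0.989, -0.0]
contact_force: [-0.1, -0.4, 1.2]
gripper_width: 0.0001
gripper_force: 0.0
```

Call:
servo_tool([
  {"dx": 0, "dy": 0, "dz": 0.05, "rx": 0, "ry": 0, "rz": 0, "jaw": -1},
  {"dx": 0, "dy": 0, "dz": 0.05, "rx": 0, "ry": 0, "rz": 0, "jaw": -1},
  {"dx": 0, "dy": 0, "dz": 0.04, "rx": 0, "ry": 0, "rz": 0, "jaw": -1},
  {"dx": 0, "dy": 0, "dz": 0.02, "rx": 0, "ry": 0, "rz": 0, "jaw": -1},
  {"dx": 0, "dy": 0, "dz": 0, "rx": 0, "ry": 0, "rz": 0, "jaw": -1},
  {"dx": 0, "dy": 0, "dz": 0, "rx": 0, "ry": 0, "rz": 0, "jaw": -1},
])

```text
time_s: 11.12
ee_pos: [0.4905, -0.0507, 0.0878]
orientation: [-0.0, 0.148, 0.989, -0.0]
contact_force: [0.3, 0.3, 0.1]
gripper_width: 0.0002
gripper_force: 0.0
```

Call:
servo_tool([
  {"dx": 0, "dy": 0, "dz": 0.02, "rx": 0, "ry": 0, "rz": 0, "jaw": -1},
  {"dx": 0, "dy": 0, "dz": 0.01, "rx": 0, "ry": 0, "rz": 0, "jaw": -1},
  {"dx": 0, "dy": 0, "dz": 0, "rx": 0, "ry": 0, "rz": 0, "jaw": -1},
])

```text
time_s: 11.37
ee_pos: [0.4906, -0.0507, 0.0873]
orientation: [-0.0, 0.148, 0.989, -0.0]
contact_force: [-2.1, 0.3, 5.2]
gripper_width: 0.0007
gripper_force: 2.4
```

Green is home. Now to red.

Call:
servo_tool([
  {"dx": 0, "dy": 0, "dz": -0.3, "rx": 0, "ry": 0, "rz": 0, "jaw": -1},
  {"dx": 0, "dy": 0, "dz": -0.8, "rx": 0, "ry": 0, "rz": 0, "jaw": -1},
  {"dx": 0, "dy": 0, "dz": -0.8, "rx": 0, "ry": 0, "rz": 0, "jaw": -1},
  {"dx": 0, "dy": 0, "dz": -0.8, "rx": 0, "ry": 0, "rz": 0, "jaw": -1},
  {"dx": 0, "dy": 0, "dz": 0, "rx": 0, "ry": 0, "rz": 0, "jaw": -1},
])

```text
time_s: 11.78
ee_pos: [0.4932, -0.051, 0.1724]
orientation: [0.004, 0.148, 0.989, 0.0]
contact_force: [1.4, 0.1, -0.3]
gripper_width: 0.0002
gripper_force: 0.0
```

Call:
servo_tool([
  {"dx": -0.33, "dy": 0.79, "dz": 0, "rx": 0, "ry": 0, "rz": 0, "jaw": -1},
  {"dx": -0.33, "dy": 0.79, "dz": 0, "rx": 0, "ry": 0, "rz": 0, "jaw": -1},
  {"dx": -0.33, "dy": 0.79, "dz": 0, "rx": 0, "ry": 0, "rz": 0, "jaw": -1},
  {"dx": -0.33, "dy": 0.79, "dz": 0, "rx": 0, "ry": 0, "rz": 0, "jaw": -1},
  {"dx": -0.33, "dy": 0.79, "dz": 0, "rx": 0, "ry": 0, "rz": 0, "jaw": -1},
  {"dx": -0.33, "dy": 0.79, "dz": 0, "rx": 0, "ry": 0, "rz": 0, "jaw": -1},
  {"dx": -0.33, "dy": 0.79, "dz": 0, "rx": 0, "ry": 0, "rz": 0, "jaw": -1},
  {"dx": -0.33, "dy": 0.79, "dz": 0, "rx": 0, "ry": 0, "rz": 0, "jaw": -1},
  {"dx": -0.33, "dy": 0.79, "dz": 0, "rx": 0, "ry": 0, "rz": 0, "jaw": -1},
  {"dx": -0.33, "dy": 0.79, "dz": 0, "rx": 0, "ry": 0, "rz": 0, "jaw": -1},
  {"dx": 0, "dy": 0, "dz": 0, "rx": 0, "ry": 0, "rz": 0, "jaw": -1},
  {"dx": 0, "dy": 0, "dz": 0, "rx": 0, "ry": 0, "rz": 0, "jaw": -1},
])

```text
time_s: 12.78
ee_pos: [0.6547, 0.1476, 0.1672]
orientation: [-0.0, 0.148, 0.989, -0.0]
contact_force: [-0.3, -0.2, -0.3]
gripper_width: 0.0004
gripper_force: 0.0
```

Call:
servo_tool([
  {"dx": 0, "dy": 0, "dz": 0, "rx": 0, "ry": 0, "rz": 0, "jaw": -1},
  {"dx": 0, "dy": 0, "dz": 0, "rx": 0, "ry": 0, "rz": 0, "jaw": -1},
])

```text
time_s: 12.95
ee_pos: [0.6538, 0.1459, 0.1676]
orientation: [-0.001, 0.149, 0.989, -0.0]
contact_force: [0.4, 0.3, 0.5]
gripper_width: 0.0004
gripper_force: 0.0
```

```bash
python3 w.py red .103
```

```text
12.95 [0.6538 0.1459 0.1676] F [0.36 0.32 0.48] w 0.0004 tilt [-1.4e-03 -5.0e-04 -1.0e+00]
red units [-0.04  0.02  2.15]
```

Call:
servo_tool([
  {"dx": 0, "dy": 0, "dz": 0.5, "rx": 0, "ry": 0, "rz": 0, "jaw": -1},
  {"dx": 0, "dy": 0, "dz": 0.6, "rx": 0, "ry": 0, "rz": 0, "jaw": -1},
  {"dx": 0, "dy": 0, "dz": 0.6, "rx": 0, "ry": 0, "rz": 0, "jaw": -1},
  {"dx": 0, "dy": 0, "dz": 0.4, "rx": 0, "ry": 0, "rz": 0, "jaw": -1},
  {"dx": 0, "dy": 0, "dz": 0, "rx": 0, "ry": 0, "rz": 0, "jaw": -1},
  {"dx": 0, "dy": 0, "dz": 0, "rx": 0, "ry": 0, "rz": 0, "jaw": -1},
  {"dx": 0, "dy": 0, "dz": 0, "rx": 0, "ry": 0, "rz": 0, "jaw": -1},
])

```text
time_s: 13.53
ee_pos: [0.6553, 0.1466, 0.106]
orientation: [0.001, 0.149, 0.989, 0.0]
contact_force: [0.4, -0.2, 0.5]
gripper_width: 0.0006
gripper_force: 0.0
```

Call:
servo_tool([
  {"dx": 0, "dy": 0, "dz": 0.05, "rx": 0, "ry": 0, "rz": 0, "jaw": -1},
  {"dx": 0, "dy": 0, "dz": 0.05, "rx": 0, "ry": 0, "rz": 0, "jaw": -1},
  {"dx": 0, "dy": 0, "dz": 0.05, "rx": 0, "ry": 0, "rz": 0, "jaw": -1},
  {"dx": 0, "dy": 0, "dz": 0.05, "rx": 0, "ry": 0, "rz": 0, "jaw": -1},
  {"dx": 0, "dy": 0, "dz": 0.05, "rx": 0, "ry": 0, "rz": 0, "jaw": -1},
  {"dx": 0, "dy": 0, "dz": 0.05, "rx": 0, "ry": 0, "rz": 0, "jaw": -1},
  {"dx": 0, "dy": 0, "dz": 0.05, "rx": 0, "ry": 0, "rz": 0, "jaw": -1},
  {"dx": 0, "dy": 0, "dz": 0.05, "rx": 0, "ry": 0, "rz": 0, "jaw": -1},
  {"dx": 0, "dy": 0, "dz": 0, "rx": 0, "ry": 0, "rz": 0, "jaw": -1},
])

```text
time_s: 14.28
ee_pos: [0.6548, 0.1469, 0.0929]
orientation: [0.0, 0.148, 0.989, 0.0]
contact_force: [0.5, 0.8, 1.2]
gripper_width: 0.0005
gripper_force: 0.4
```

Call:
servo_tool([
  {"dx": 0, "dy": 0, "dz": 0.05, "rx": 0, "ry": 0, "rz": 0, "jaw": -1},
  {"dx": 0, "dy": 0, "dz": 0.05, "rx": 0, "ry": 0, "rz": 0, "jaw": -1},
  {"dx": 0, "dy": 0, "dz": 0.04, "rx": 0, "ry": 0, "rz": 0, "jaw": -1},
  {"dx": 0, "dy": 0, "dz": 0.03, "rx": 0, "ry": 0, "rz": 0, "jaw": -1},
  {"dx": 0, "dy": 0, "dz": 0, "rx": 0, "ry": 0, "rz": 0, "jaw": -1},
  {"dx": 0, "dy": 0, "dz": 0, "rx": 0, "ry": 0, "rz": 0, "jaw": -1},
])

```text
time_s: 14.78
ee_pos: [0.6548, 0.1468, 0.0878]
orientation: [-0.0, 0.148, 0.989, 0.0]
contact_force: [-0.4, 0.5, 0.7]
gripper_width: 0.0007
gripper_force: 0.3
```

Call:
servo_tool([
  {"dx": 0, "dy": 0, "dz": 0.02, "rx": 0, "ry": 0, "rz": 0, "jaw": -1},
  {"dx": 0, "dy": 0, "dz": 0, "rx": 0, "ry": 0, "rz": 0, "jaw": -1},
])

```text
time_s: 14.95
ee_pos: [0.6548, 0.1469, 0.0874]
orientation: [0.0, 0.148, 0.989, 0.0]
contact_force: [0.1, 0.9, 2.0]
gripper_width: 0.0003
gripper_force: 1.0
```

Call:
servo_tool([
  {"dx": 0, "dy": 0, "dz": 0.02, "rx": 0, "ry": 0, "rz": 0, "jaw": -1},
  {"dx": 0, "dy": 0, "dz": 0, "rx": 0, "ry": 0, "rz": 0, "jaw": -1},
])

```text
time_s: 15.12
ee_pos: [0.6549, 0.1469, 0.0873]
orientation: [0.0, 0.148, 0.989, 0.0]
contact_force: [-0.7, -0.6, 6.4]
gripper_width: 0.0005
gripper_force: 2.9
```

Call:
servo_tool([
  {"dx": 0, "dy": 0, "dz": -0.3, "rx": 0, "ry": 0, "rz": 0, "jaw": -1},
  {"dx": 0, "dy": 0, "dz": -0.8, "rx": 0, "ry": 0, "rz": 0, "jaw": -1},
  {"dx": 0, "dy": 0, "dz": -0.8, "rx": 0, "ry": 0, "rz": 0, "jaw": -1},
  {"dx": 0, "dy": 0, "dz": -0.8, "rx": 0, "ry": 0, "rz": 0, "jaw": -1},
  {"dx": 0, "dy": 0, "dz": -0.8, "rx": 0, "ry": 0, "rz": 0, "jaw": -1},
  {"dx": 0, "dy": 0, "dz": -0.6, "rx": 0, "ry": 0, "rz": 0, "jaw": -1},
  {"dx": 0, "dy": 0, "dz": 0, "rx": 0, "ry": 0, "rz": 0, "jaw": -1},
  {"dx": 0, "dy": 0, "dz": 0, "rx": 0, "ry": 0, "rz": 0, "jaw": -1},
  {"dx": 0, "dy": 0, "dz": 0, "rx": 0, "ry": 0, "rz": 0, "jaw": -1},
])

```text
time_s: 15.87
ee_pos: [0.654, 0.1466, 0.2087]
orientation: [-0.001, 0.148, 0.989, -0.0]
contact_force: [-0.8, -0.3, -0.6]
gripper_width: 0.0002
gripper_force: 0.0
```

```bash
python3 - <<'E'
from station import viewer
import cv2
I=viewer.snapshot("scene")["image"][:,:,::-1]
cv2.imwrite("pics/scene6.png",cv2.resize(I[110:290,130:520],None,fx=2,fy=2,interpolation=2))
E
```

```text
(no output)
```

View pics/scene6.png

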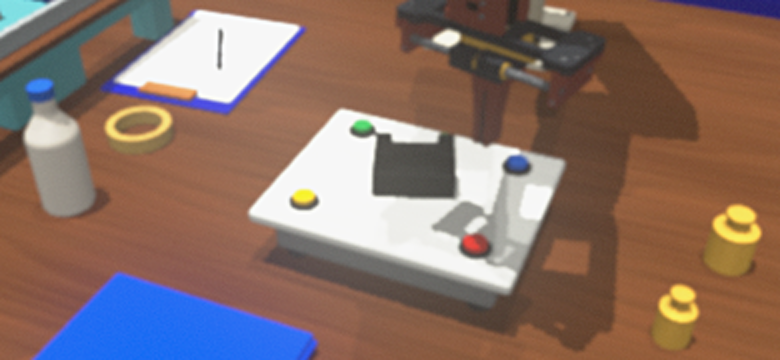

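All four caps are on their collars: green (362,128), blue (516,164), yellow (303,199) and red (475,245). Everything else is in place and the arm is clear.

```bash
python3 -c "
from station import ticket
print(ticket.finish_job())"
```

```text
the job is handed in; nothing more can be done
None
```

All four studs were pressed home in order (blue, yellow, green, red), nothing else appeared moved in the last picture, and the job is handed in; the judge returned no verdict.

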